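# Move the parts basket to the empty hook stand

## Robot

A 7-joint arm with a two-finger parallel gripper is mounted at the origin on the work surface. World frame = base frame: x ahead of the robot, y to its left, z up, the work surface at z = 0. Lengths are in m, angles in rad, forces in N, time in s.
With the tool pointing down it reaches from about 0.425 to 0.925 m from the base axis. Payload 6.8 kg.
Tool frame: the origin (TCP) lies on the centre line of the jaws, within the pads' length; the fingertips stand 19 mm ahead of it and the grasp point (between the pads) is the TCP; z points along the fingers, y is the line along which they close (so a half turn about z gives the same grasp; the last joint's range is limited). The gripper opens to 85 mm and grips with 20 to 120 N. Pads are 22 mm wide; open, the fingers measure 114 mm over their backs; the gripper's body (76 mm by 85 mm) begins 54 mm behind the grasp point. The pads swing forward as they close: fully open they stand 13 mm farther back than shut.
Start: joints at [-1.349, 0.477, 0.022, 1.555, -0.011, 1.109, -0.083], TCP at [0.219, 0.639, 0.25] pointing down, gripper open.
Joint ranges: [-2.96, 2.96], [-0.34, 2.1], [-1.41, 1.46], [0.24, 2.44], [-1.37, 4.51], [0.17, 1.92], [-2.96, 2.96]. Speed limits (rad/s): [2.39, 2.39, 3.14, 3.14, 3.14, 3.14, 3.14].

## Interface

Orientations are given as a rotation vector (axis times angle).
In Python, from bench import r gives the robot as it stands. The module is installed in compiled form; this text tells all that it offers.
- The arm moves only by the tool arm_command, never from a script. Its argument "rows" is a list of rows, each an object of numbers: "fingers": the opening, from -1 (shut) to 1 (fully open); "x", "y", "z": the shift along the tool's x, y, z in m; "ax", "ay", "az": the turn, a rotation vector about the tool's x, y, z in degrees. In form: [{"fingers": .., "x": .., "y": .., "z": .., "ax": .., "ay": .., "az": ..}, ...]. A call has 1 to 10 rows; each row shifts and turns the commanded pose from where the row before left it, along the tool's axes as they then stand; what a row does not reach is not made up. A row lasts 1/12 s, in which the tool goes at most 41.7 mm and 7.16 degrees, less where a joint would pass 70% of its speed; a pose out of reach is approached as far as the arm can. A call is refused whole if a number of a shift passes 0.0417 or a number of a turn 7.16, either way. A call with a gripper value outside its range is refused whole. The fingers move at their own pace and stop on an object; "grip_force" is the grip in N (left out, the last holds). Time passes only in rows, so rows that do not move let the fingers close. It gives the time, the measured TCP pose, the force, the opening and the grip force at its end, in the units of the state.
- r.get_obs(): the state, without advancing time (a new reading comes with each control period).
- r.grab_frame(name): name is "side" or "top"; returns a dict with "frame" (480x640x3 uint8, red, green, blue), "depth" (480x640 float32, m along the optical axis (not along the pixel's ray), 0 where there is no reading), "K" (3x3 intrinsics, pixels), "world_from_camera" (4x4, takes a point from camera to world coordinates). Camera axes: x right, y down, z forward; pixel columns grow to the right and rows downward; lengths in m; the calibration is good to about 2 mm. A picture is of the moment at which its call begins.
- r.hand_in(): hands the job in; it is judged then, once.
The state is a dict: "clock": time; "joints": joint angles; "qvel": joint speeds; "tau": joint torques, N m; "tcp_pos": TCP position; "orientation": TCP orientation; "contact_force": force on the tool from outside, world axes, zero at the start; "moment": the same for the moment, N m; "grip_width": finger opening in m; "gripper_force": force on a finger pad.
Only numpy, scipy, OpenCV 4.12 (cv2) and the standard library are available. Lean on these libraries where they do the work, as an engineer would, in place of code of your own. Each camera call takes 0.05 s, during which the arm holds its last target. There are 200 camera calls.

## Task

Unhook the open parts basket from the hook stand it hangs on and hang it by its bar on the hook stand that has nothing on it. Carry it level, do not set it down on the way, and leave the flat plate hanging on the third stand as it is.

Things in the scene. Friction and masses are not known exactly. Their poses are not given: they have to be found in the camera images.
- basket_grip (a point): Centre of the basket's black grip block (18 x 40 x 42 mm tall; pinch the 18 mm). It sits on a 10 mm round bar 140 mm long, axis 27 mm below this point; end straps carry an open steel tray 84 x 140 x 35 mm with yellow motors and wheels in it, rim 92 mm and underside 127 mm below this point (underside 35 mm over the bench when hung). x across the bar, y along it, z up. Under 0.45 kg, balanced.
- free_hook (a point): Empty stand: where a hung bar's axis lies, midway between its two hooks, 135 mm up. Each hook is an 8 mm rod bent to a U, mouth up (40 mm wide, 20 at the bottom), 90 mm apart; tips 18 mm above this point, underside 13 mm below it. x to the post (90 mm off, top 21 mm above this point), y along the bar. The tray cannot pass the rods from above: bring it in under them from -x, bar over the tips.
- start_hook (a point): The same point on the stand on which the basket hangs at the start. All three stands are alike (square steel foot, post, two hooks), fixed to the bench; axes as for the empty one. To unhook: lift 30 to 45 mm, then draw away from the post (-x) by 80 mm or more.
- plate_grip (a point): Centre of the grip block of the thing on the third stand, to be left alone: a flat aluminium plate 140 mm wide, 45 mm tall, 5 mm thick, with dark holes, hanging upright from the same sort of bar and block as the basket. Its block's top, 20 mm above this point (182 mm above the bench), is the highest part of the three stands and what hangs there.

How it is judged:
On the way:
1. the basket is lifted off its first stand and carried clear of it (horizontal distance between basket_grip and start_hook above 0.1 m and height (world z) of basket_grip above 0.15 m), for 0.2 s.
At the end, for the whole second after the job is handed in: The basket hangs, at rest, with its bar in both hooks of the stand that was empty: grip block within 22 mm horizontally of the middle of the hooks and 17 to 37 mm above the hook point, upright within 10 degrees, bar within 11 degrees of the line of the hooks (horizontal distance between basket_grip and free_hook below 0.022 m and z of basket_grip in the frame of free_hook between 0.017 and 0.037 m and angle between basket_grip's own z axis and vertical below 0.175 rad and angle between the y axis of basket_grip and the y axis of free_hook, either way round below 0.2 rad); the robot touches nothing.
It fails at once if the basket is tipped more than 20 degrees (angle between basket_grip's own z axis and vertical above 0.35 rad).
It fails at once if the basket is set down or dropped: its underside comes below 13 mm above the bench (height (world z) of basket_grip below 0.14 m).
It fails at once if the plate on the third stand is moved more than 25 mm or tipped more than 30 degrees (distance of plate_grip from where it was at the start of the episode above 0.025 m or angle between plate_grip's own z axis and vertical above 0.52 rad).
It also fails if it takes over 53 s, if anything falls off the work surface, if the arm or the gripper's body presses on something with over 40 N, if the wrist force passes 120 N, or if a joint passes its speed limit or range.

## Working session

There is one attempt and no reset: what is moved stays moved. The work goes in short steps, Python scripts to look and compute and a tool call to move; the robot and the scene stay as the last step left them, time stands still between calls to the robot, and variables do not carry over. Pictures are saved under pics/ and viewed, at most 10 in all, crops included, and the job is handed in when it is done.

Besides the shell and the picture viewer there is one more tool, called after "Call:" by a JSON object that holds its "op" and its "data", one argument or row to a line. arm_command: Moves the arm, as the interface text tells. Its arguments: {"type":"object","properties":{"rows":{"type":"array"},"grip_force":{"type":"number"}},"required":["rows"]}

```bash
mkdir -p pics; cat > h.py <<'E'
import numpy as np, cv2
from bench import r
def grab(n,tag):
    f=r.grab_frame(n); np.savez(f'pics/{tag}.npz',**f); cv2.imwrite(f'pics/{tag}.png',f['frame'][:,:,::-1]); return f
def load(tag): return dict(np.load(f'pics/{tag}.npz'))
def cloud(f):
    v,u=np.mgrid[:480,:640]; z=f['depth']; K=f['K']
    p=np.stack([(u-K[0,2])/K[0,0]*z,(v-K[1,2])/K[1,1]*z,z,np.ones_like(z)],-1)@f['world_from_camera'].T
    p=p[...,:3]; p[z==0]=np.nan; return p
E
python3 - <<'E'
from h import *
for n in('top','side'):
    f=grab(n,n+'0'); print(n,f['world_from_camera'].round(3).tolist(),f['K'][0,0])
print(r.get_obs())
E
```

```text
top [[0.0, -0.991, 0.136, 0.424], [-1.0, 0.003, 0.023, -0.002], [-0.023, -0.136, -0.99, 1.21], [0.0, 0.0, 0.0, 1.0]] 564.6272994170065
side [[-0.988, -0.104, 0.118, 0.452], [-0.156, 0.705, -0.692, 0.595], [-0.011, -0.702, -0.712, 0.805], [0.0, 0.0, 0.0, 1.0]] 531.6978540228198
{'clock': 0.1, 'joints': array([-1.34908934,  0.4777121 ,  0.02233267,  1.55634033, -0.01150444,
        1.10928088, -0.08312793]), 'qvel': array([-1.82486631e-03, -1.81609582e-03,  3.03577489e-04, -9.49409741e-04,
        1.08108504e-03, -1.40663991e-03, -6.73789662e-05]), 'tau': array([ 4.88911741e-03, -5.97762394e+01,  1.61355693e+00, -2.81954348e+01,
        1.26908501e-02,  4.93980740e-03,  2.66352947e-05]), 'tcp_pos': array([0.2184469 , 0.63815518, 0.24943146]), 'orientation': array([-5.15690227e-01, -3.09881795e+00,  2.52104137e-03]), 'contact_force': array([-0.98298054, -0.23063908, -0.06953537]), 'moment': array([-0.03073584, -0.02988812, -0.00213546]), 'gripper_force': 0.0, 'grip_width': 0.085502111033895}
```

View pics/top0.png

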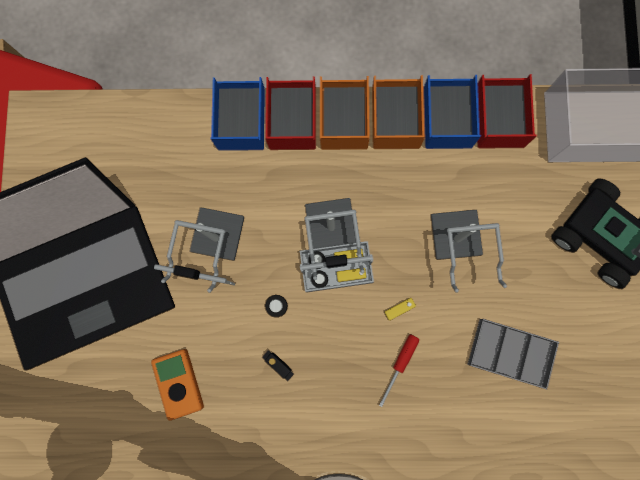

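View pics/side0.png

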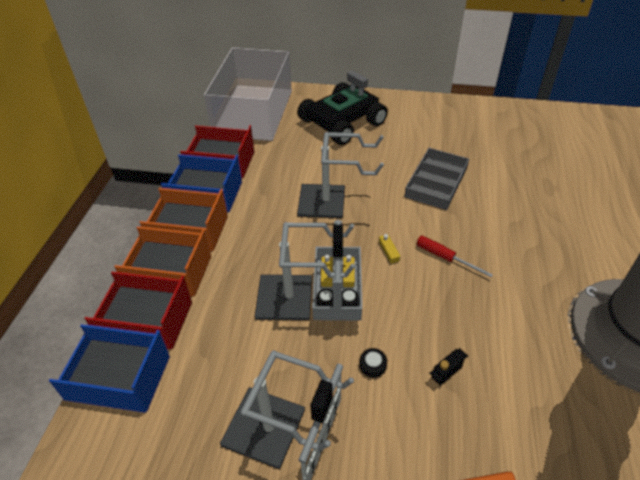

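The top view shows the basket block at (336,262), the plate block at (185,271), and the empty stand at right, with hook tips near (456,288) and (503,285). World +x is up the picture.

```bash
python3 - <<'E'
from h import *
f=load('top0'); P=cloud(f); img=f['frame'].astype(int)
def blk(u0,u1,v0,v1):
    p=P[v0:v1,u0:u1]; c=img[v0:v1,u0:u1]
    m=(c.max(-1)<45)&(p[...,2]>0.165)
    q=p[m]; print('block',m.sum(),q.mean(0).round(4),q.min(0).round(3),q.max(0).round(3), np.median(q[:,2]).round(4))
    rc=cv2.minAreaRect(q[:,:2].astype(np.float32)); print(rc)
blk(310,365,240,285); blk(160,215,255,290)
def stand(u0,u1,v0,v1):
    p=P[v0:v1,u0:u1].reshape(-1,3); q=p[(p[:,2]>0.105)&(p[:,2]<0.21)]
    print('rod',len(q),q.min(0).round(3),q.max(0).round(3)); return q
q=stand(425,525,200,300)
for x in np.arange(q[:,0].min(),q[:,0].max(),0.008):
    s=q[(q[:,0]>=x)&(q[:,0]<x+.008)]
    a=s[s[:,1]>s[:,1].min()+0.045]; b=s[s[:,1]<=s[:,1].min()+0.045]
    print(x.round(3),*[ (len(k),np.median(k[:,1]).round(4),np.median(k[:,2]).round(3)) if len(k) else None for k in(a,b)])
# bar of basket
p=P[240:285,290:385].reshape(-1,3); c=img[240:285,290:385].reshape(-1,3)
q=p[(p[:,2]>0.128)&(p[:,2]<0.15)]; print('bar',len(q),cv2.minAreaRect(q[:,:2].astype(np.float32)))
# project free-hook rods enlarged crop
cv2.imwrite('pics/crop.png',cv2.resize(f['frame'][190:310,280:530,::-1],None,fx=3.2,fy=3.2,interpolation=cv2.INTER_CUBIC))
E
```

```text
block 211 [0.534  0.0038 0.1805] [ 0.524 -0.015  0.168] [0.544 0.023 0.186] 0.1809
((0.5344783663749695, 0.004028422757983208), (0.01804020255804062, 0.03886706009507179), 5.894001007080078)
block 207 [0.514 0.281 0.18 ] [0.503 0.263 0.166] [0.525 0.302 0.186] 0.1806
((0.5143791437149048, 0.2826251983642578), (0.03902564197778702, 0.017125295475125313), 79.58036041259766)
rod 858 [ 0.478 -0.314  0.106] [ 0.607 -0.205  0.16 ]
0.478 None (22, np.float64(-0.2191), np.float64(0.15))
0.486 (15, np.float64(-0.2181), np.float64(0.136)) (20, np.float64(-0.3083), np.float64(0.149))
0.494 (17, np.float64(-0.2177), np.float64(0.129)) (21, np.float64(-0.3068), np.float64(0.137))
0.502 (22, np.float64(-0.217), np.float64(0.127)) (16, np.float64(-0.3074), np.float64(0.129))
0.51 (17, np.float64(-0.2161), np.float64(0.129)) (17, np.float64(-0.3064), np.float64(0.128))
0.518 (23, np.float64(-0.2148), np.float64(0.141)) (17, np.float64(-0.3059), np.float64(0.13))
0.526 (22, np.float64(-0.215), np.float64(0.153)) (27, np.float64(-0.3044), np.float64(0.139))
0.534 (18, np.float64(-0.2141), np.float64(0
[... 288 characters left out ...]
3)) (21, np.float64(-0.302), np.float64(0.153))
0.566 (19, np.float64(-0.212), np.float64(0.153)) (17, np.float64(-0.3014), np.float64(0.153))
0.574 (18, np.float64(-0.2098), np.float64(0.153)) (20, np.float64(-0.3012), np.float64(0.152))
0.582 (18, np.float64(-0.2097), np.float64(0.154)) (18, np.float64(-0.2992), np.float64(0.154))
0.59 (140, np.float64(-0.2382), np.float64(0.153)) (35, np.float64(-0.2963), np.float64(0.153))
0.598 (56, np.float64(-0.2409), np.float64(0.154)) (103, np.float64(-0.2815), np.float64(0.154))
0.606 None (8, np.float64(-0.2908), np.float64(0.152))
bar 420 ((0.5327260494232178, 0.0034242868423461914), (0.057039953768253326, 0.13837023079395294), 2.511136770248413)
```

View pics/crop.png

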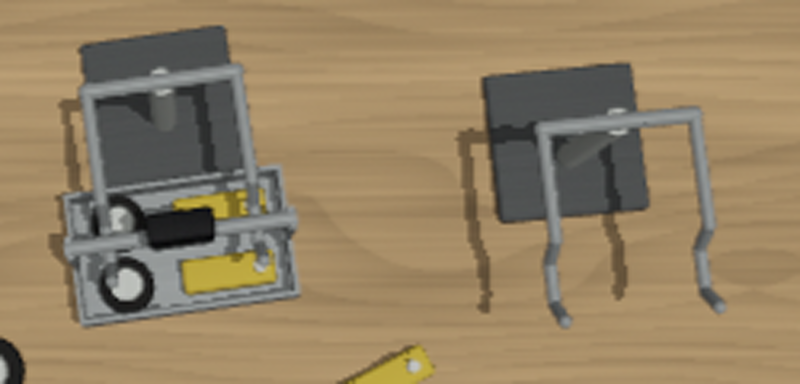

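The crop shows the empty stand's cross rod from (540,127) to (700,112), a yaw of about 5°. The basket bar runs from (65,245) to (295,215), a yaw of about 7°.

- **Basket grip:** about (0.5345, 0.004, 0.162).
- **Free hook:** about (0.507, -0.262, 0.135).

The heights agree with the given sizes.

```bash
cat >> h.py <<'E'
from scipy.spatial.transform import Rotation as R
def plan(x,y,z,yaw):
    """Tool-frame shift & turn from here to the world target; jaws close along basket x at yaw (deg), tool down."""
    o=r.get_obs(); A=R.from_rotvec(o['orientation']); best=None
    for k in(90,-90):
        a=np.radians(yaw+k-90)   # tool y at angle yaw(+180), tool z down
        ty=np.array([np.cos(a),np.sin(a),0]); tz=np.array([0,0,-1.]); tx=np.cross(ty,tz)
        v=(A.inv()*R.from_matrix(np.c_[tx,ty,tz])).as_rotvec(degrees=True)
        if best is None or np.linalg.norm(v)<np.linalg.norm(best): best=v
    print('axes x,y,z',A.as_matrix().T.round(3).tolist())
    print('tcp',o['tcp_pos'].round(4),'shift mm',(A.inv().apply(np.array([x,y,z])-o['tcp_pos'])*1000).round(1),'turn',best.round(2),'t',o['clock'],'w',o['grip_width'],'F',o['contact_force'].round(1),'j',o['joints'].round(2))
E
python3 - <<'E'
from h import *
plan(.5345,.004,.25,6.5)
P=cloud(load('top0')); q=P[:380,:300].reshape(-1,3); q=q[(q[:,0]>.2)&(q[:,0]<.8)]
for y in np.arange(.1,.7,.1):
    s=q[(q[:,1]>y)&(q[:,1]<y+.1)]; print(y.round(1), s.max(0).round(3) if len(s) else 0)
E
```

```text
axes x,y,z [[-0.946, 0.324, -0.0], [0.324, 0.946, -0.002], [-0.0, -0.002, -1.0]]
tcp [0.2184 0.6382 0.2494] shift mm [-5.044e+02 -4.976e+02  3.000e-01] turn [-8.00e-02  6.00e-02  6.46e+01] t 0.1 w 0.085502111033895 F [-1.  -0.2 -0.1] j [-1.35  0.48  0.02  1.56 -0.01  1.11 -0.08]
0.1 [0.8   0.2   0.083]
0.2 [0.8   0.3   0.186]
0.3 [0.8   0.4   0.183]
0.4 [0.8   0.5   0.222]
0.5 [0.8   0.6   0.222]
0.6 [0.8  0.7  0.22]
```

Call:
{"op": "arm_command", "data": {
  "rows": [
    {"fingers":1,"z":-0.02},
    {"fingers":1,"z":-0.02},
    {"fingers":1,"x":-0.025,"y":-0.025},
    {"fingers":1,"x":-0.025,"y":-0.025},
    {"fingers":1,"x":-0.025,"y":-0.025},
    {"fingers":1,"x":-0.025,"y":-0.025},
    {"fingers":1,"x":-0.025,"y":-0.025},
    {"fingers":1,"x":-0.025,"y":-0.025},
    {"fingers":1,"x":-0.025,"y":-0.025},
    {"fingers":1,"x":-0.025,"y":-0.025}
  ]
}}

```text
validation failed for argument at $.ro...
```

Call:
{"op": "arm_command", "data": {
  "rows": [
    {"fingers":1,"x":-0.025,"y":-0.025},
    {"fingers":1,"x":-0.025,"y":-0.025},
    {"fingers":1,"x":-0.025,"y":-0.025},
    {"fingers":1,"x":-0.025,"y":-0.025},
    {"fingers":1,"x":-0.025,"y":-0.025},
    {"fingers":1,"x":-0.025,"y":-0.025},
    {"fingers":1,"x":-0.025,"y":-0.025},
    {"fingers":1,"x":-0.025,"y":-0.025},
    {"fingers":1,"x":-0.025,"y":-0.025},
    {"fingers":1,"x":-0.025,"y":-0.025}
  ]
}}

```text
validation failed for argument at $.ro...
```

Call:
{"op": "arm_command", "data": {
  "rows": [
    {"fingers":1,"az":6.46},
    {"fingers":1,"az":6.46},
    {"fingers":1,"az":6.46},
    {"fingers":1,"az":6.46},
    {"fingers":1,"az":6.46},
    {"fingers":1,"az":6.46},
    {"fingers":1,"az":6.46},
    {"fingers":1,"az":6.46},
    {"fingers":1,"az":6.46},
    {"fingers":1,"az":6.46}
  ]
}}

```text
validation failed for argument at $.ro...
```

```bash
python3 - <<'E'
from h import *
plan(.5345,.004,.25,6.5)
E
```

```text
axes x,y,z [[-0.946, 0.324, -0.0], [0.324, 0.946, -0.002], [-0.0, -0.002, -1.0]]
tcp [0.2184 0.6382 0.2494] shift mm [-5.044e+02 -4.976e+02  3.000e-01] turn [-8.00e-02  6.00e-02  6.46e+01] t 0.1 w 0.085502111033895 F [-1.  -0.2 -0.1] j [-1.35  0.48  0.02  1.56 -0.01  1.11 -0.08]
```

Call:
{"op": "arm_command", "data": {
  "rows": [
    {"fingers":1,"x":0,"y":0,"z":-0.02,"ax":0,"ay":0,"az":0},
    {"fingers":1,"x":0,"y":0,"z":-0.02,"ax":0,"ay":0,"az":0}
  ]
}}

```text
clock: 0.27
tcp_pos: [0.2182, 0.6375, 0.2887]
orientation: [-0.515, -3.099, 0.007]
contact_force: [0.4, 0.9, -0.1]
grip_width: 0.0851
gripper_force: 0.0
```

Every key is required in each row.

Call:
{"op": "arm_command", "data": {
  "rows": [
    {"fingers":1,"x":-0.025,"y":-0.025,"z":0,"ax":0,"ay":0,"az":0},
    {"fingers":1,"x":-0.025,"y":-0.025,"z":0,"ax":0,"ay":0,"az":0},
    {"fingers":1,"x":-0.025,"y":-0.025,"z":0,"ax":0,"ay":0,"az":0},
    {"fingers":1,"x":-0.025,"y":-0.025,"z":0,"ax":0,"ay":0,"az":0},
    {"fingers":1,"x":-0.025,"y":-0.025,"z":0,"ax":0,"ay":0,"az":0},
    {"fingers":1,"x":-0.025,"y":-0.025,"z":0,"ax":0,"ay":0,"az":0},
    {"fingers":1,"x":-0.025,"y":-0.025,"z":0,"ax":0,"ay":0,"az":0},
    {"fingers":1,"x":-0.025,"y":-0.025,"z":0,"ax":0,"ay":0,"az":0},
    {"fingers":1,"x":-0.025,"y":-0.025,"z":0,"ax":0,"ay":0,"az":0},
    {"fingers":1,"x":-0.025,"y":-0.025,"z":0,"ax":0,"ay":0,"az":0}
  ]
}}

```text
clock: 1.1
tcp_pos: [0.3744, 0.3193, 0.2901]
orientation: [-0.516, -3.099, 0.0]
contact_force: [0.7, 0.2, -0.1]
grip_width: 0.0854
gripper_force: 0.0
```

Call:
{"op": "arm_command", "data": {
  "rows": [
    {"fingers":1,"x":-0.025,"y":-0.025,"z":0,"ax":0,"ay":0,"az":0},
    {"fingers":1,"x":-0.025,"y":-0.025,"z":0,"ax":0,"ay":0,"az":0},
    {"fingers":1,"x":-0.025,"y":-0.025,"z":0,"ax":0,"ay":0,"az":0},
    {"fingers":1,"x":-0.025,"y":-0.025,"z":0,"ax":0,"ay":0,"az":0},
    {"fingers":1,"x":-0.025,"y":-0.025,"z":0,"ax":0,"ay":0,"az":0},
    {"fingers":1,"x":-0.025,"y":-0.025,"z":0,"ax":0,"ay":0,"az":0},
    {"fingers":1,"x":-0.025,"y":-0.025,"z":0,"ax":0,"ay":0,"az":0},
    {"fingers":1,"x":-0.025,"y":-0.025,"z":0,"ax":0,"ay":0,"az":0},
    {"fingers":1,"x":-0.025,"y":-0.025,"z":0,"ax":0,"ay":0,"az":0},
    {"fingers":1,"x":-0.025,"y":-0.025,"z":0,"ax":0,"ay":0,"az":0}
  ]
}}

```text
clock: 1.93
tcp_pos: [0.5299, 0.002, 0.2902]
orientation: [-0.515, -3.099, -0.0]
contact_force: [0.2, -0.4, -0.1]
grip_width: 0.0855
gripper_force: 0.0
```

Call:
{"op": "arm_command", "data": {
  "rows": [
    {"fingers":1,"x":0,"y":0,"z":0,"ax":0,"ay":0,"az":6.46},
    {"fingers":1,"x":0,"y":0,"z":0,"ax":0,"ay":0,"az":6.46},
    {"fingers":1,"x":0,"y":0,"z":0,"ax":0,"ay":0,"az":6.46},
    {"fingers":1,"x":0,"y":0,"z":0,"ax":0,"ay":0,"az":6.46},
    {"fingers":1,"x":0,"y":0,"z":0,"ax":0,"ay":0,"az":6.46},
    {"fingers":1,"x":0,"y":0,"z":0,"ax":0,"ay":0,"az":6.46},
    {"fingers":1,"x":0,"y":0,"z":0,"ax":0,"ay":0,"az":6.46},
    {"fingers":1,"x":0,"y":0,"z":0,"ax":0,"ay":0,"az":6.46},
    {"fingers":1,"x":0,"y":0,"z":0,"ax":0,"ay":0,"az":6.46},
    {"fingers":1,"x":0,"y":0,"z":0,"ax":0,"ay":0,"az":6.46}
  ]
}}

```text
clock: 2.77
tcp_pos: [0.5294, 0.0037, 0.29]
orientation: [-2.098, -2.338, 0.001]
contact_force: [-0.3, 0.6, 0.4]
grip_width: 0.0858
gripper_force: 0.0
```

```bash
python3 - <<'E'
from h import *
plan(.5345,.004,.165,6.5)
E
```

```text
axes x,y,z [[-0.108, 0.994, 0.0], [0.994, 0.108, -0.001], [-0.001, -0.0, -1.0]]
tcp [0.5294 0.0037 0.29  ] shift mm [ -0.2   5.2 125. ] turn [-0.04 -0.   -0.31] t 2.7667 w 0.0858426953458953 F [-0.3  0.6  0.4] j [-0.64  0.22  0.61  1.89 -0.14  1.08  0.13]
```

Call:
{"op": "arm_command", "data": {
  "rows": [
    {"fingers":1,"x":0,"y":0.005,"z":0.025,"ax":0,"ay":0,"az":0},
    {"fingers":1,"x":0,"y":0,"z":0.025,"ax":0,"ay":0,"az":0},
    {"fingers":1,"x":0,"y":0,"z":0.025,"ax":0,"ay":0,"az":0},
    {"fingers":1,"x":0,"y":0,"z":0.02,"ax":0,"ay":0,"az":0},
    {"fingers":1,"x":0,"y":0,"z":0.015,"ax":0,"ay":0,"az":0},
    {"fingers":1,"x":0,"y":0,"z":0.015,"ax":0,"ay":0,"az":0},
    {"fingers":0,"x":0,"y":0,"z":0,"ax":0,"ay":0,"az":0},
    {"fingers":-0.3,"x":0,"y":0,"z":0,"ax":0,"ay":0,"az":0},
    {"fingers":-0.3,"x":0,"y":0,"z":0,"ax":0,"ay":0,"az":0},
    {"fingers":-0.3,"x":0,"y":0,"z":0,"ax":0,"ay":0,"az":0}
  ],
  "grip_force": 60
}}

```text
clock: 3.6
tcp_pos: [0.5354, 0.0042, 0.1663]
orientation: [2.091, 2.343, 0.002]
contact_force: [0.1, -0.2, -0.0]
grip_width: 0.0384
gripper_force: 0.0
```

```bash
python3 - <<'E'
from h import *
plan(.5345,.004,.165,6.5)
f=grab('side','side1')
cv2.imwrite('pics/c1.png',cv2.resize(f['frame'][180:360,220:460,::-1],None,fx=3,fy=3))
E
```

```text
axes x,y,z [[-0.113, 0.994, 0.0], [0.994, 0.113, 0.002], [0.002, 0.0, -1.0]]
tcp [0.5354 0.0042 0.1663] shift mm [-0.1 -0.9  1.3] turn [ 0.1  -0.01  0.  ] t 3.6 w 0.03838234285771812 F [ 0.1 -0.2 -0. ] j [-0.57  0.39  0.55  2.   -0.28  0.82  0.26]
```

View pics/c1.png

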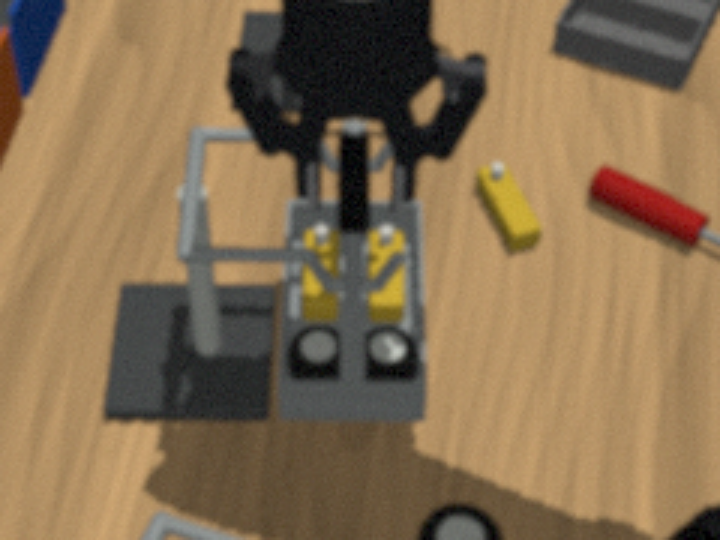

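The block at (353,180) is centred between the fingers at (305,180) and (403,180), so I'll close on it.

Call:
{"op": "arm_command", "data": {
  "rows": [
    {"fingers":-1,"x":0,"y":0,"z":0,"ax":0,"ay":0,"az":0},
    {"fingers":-1,"x":0,"y":0,"z":0,"ax":0,"ay":0,"az":0},
    {"fingers":-1,"x":0,"y":0,"z":0,"ax":0,"ay":0,"az":0},
    {"fingers":-1,"x":0,"y":0,"z":0,"ax":0,"ay":0,"az":0},
    {"fingers":-1,"x":0,"y":0,"z":0,"ax":0,"ay":0,"az":0},
    {"fingers":-1,"x":0,"y":0,"z":0,"ax":0,"ay":0,"az":0}
  ],
  "grip_force": 70
}}

```text
clock: 4.15
tcp_pos: [0.5356, 0.0043, 0.1662]
orientation: [2.091, 2.343, 0.003]
contact_force: [0.1, -0.7, 6.7]
grip_width: 0.0175
gripper_force: 69.1
```

Call:
{"op": "arm_command", "data": {
  "rows": [
    {"fingers":-1,"x":0,"y":0,"z":-0.005,"ax":0,"ay":0,"az":0},
    {"fingers":-1,"x":0,"y":0,"z":-0.008,"ax":0,"ay":0,"az":0},
    {"fingers":-1,"x":0,"y":0,"z":-0.008,"ax":0,"ay":0,"az":0},
    {"fingers":-1,"x":0,"y":0,"z":-0.008,"ax":0,"ay":0,"az":0},
    {"fingers":-1,"x":0,"y":0,"z":-0.005,"ax":0,"ay":0,"az":0},
    {"fingers":-1,"x":0,"y":0,"z":-0.003,"ax":0,"ay":0,"az":0},
    {"fingers":-1,"x":0,"y":0,"z":0,"ax":0,"ay":0,"az":0}
  ]
}}

```text
clock: 4.73
tcp_pos: [0.5351, 0.0043, 0.2031]
orientation: [2.091, 2.343, 0.002]
contact_force: [-0.2, -0.9, -3.2]
grip_width: 0.0171
gripper_force: 68.3
```

```bash
python3 - <<'E'
from h import *
plan(.445,-.006,.204,6.5)
f=grab('side','side2')
cv2.imwrite('pics/c2.png',cv2.resize(f['frame'][180:360,220:460,::-1],None,fx=3,fy=3))
E
```

```text
axes x,y,z [[-0.113, 0.994, 0.0], [0.994, 0.113, 0.001], [0.001, 0.0, -1.0]]
tcp [0.5351 0.0043 0.2031] shift mm [ -0.  -90.6  -1. ] turn [ 0.08 -0.02  0.01] t 4.7333 w 0.017123590660963455 F [-0.2 -0.9 -3.2] j [-0.59  0.34  0.58  1.97 -0.23  0.9   0.22]
```

View pics/c2.png

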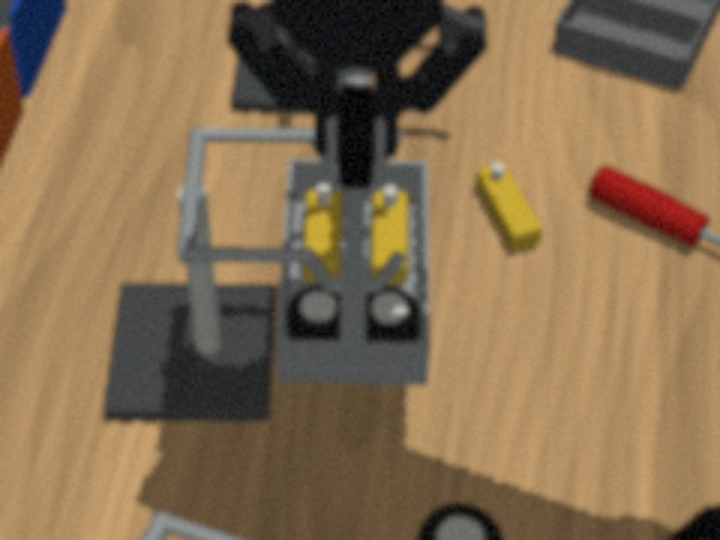

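Lifted level: the tray moved up in the picture, and the weight reads about 3 N. Next I'll draw away from the post.

Call:
{"op": "arm_command", "data": {
  "rows": [
    {"fingers":-1,"x":0,"y":-0.005,"z":0,"ax":0,"ay":0,"az":0},
    {"fingers":-1,"x":0,"y":-0.01,"z":0,"ax":0,"ay":0,"az":0},
    {"fingers":-1,"x":0,"y":-0.015,"z":0,"ax":0,"ay":0,"az":0},
    {"fingers":-1,"x":0,"y":-0.015,"z":0,"ax":0,"ay":0,"az":0},
    {"fingers":-1,"x":0,"y":-0.015,"z":0,"ax":0,"ay":0,"az":0},
    {"fingers":-1,"x":0,"y":-0.015,"z":0,"ax":0,"ay":0,"az":0},
    {"fingers":-1,"x":0,"y":-0.01,"z":0,"ax":0,"ay":0,"az":0},
    {"fingers":-1,"x":0,"y":-0.005,"z":0,"ax":0,"ay":0,"az":0},
    {"fingers":-1,"x":0,"y":0,"z":0,"ax":0,"ay":0,"az":0}
  ]
}}

```text
clock: 5.53
tcp_pos: [0.4439, -0.0061, 0.2021]
orientation: [-2.091, -2.343, -0.0]
contact_force: [0.4, -0.6, -2.4]
grip_width: 0.0173
gripper_force: 68.2
```

```bash
python3 - <<'E'
from h import *
plan(.417,-.270,.203,5.2)
E
```

```text
axes x,y,z [[-0.113, 0.994, 0.001], [0.994, 0.113, -0.001], [-0.001, 0.001, -1.0]]
tcp [ 0.4439 -0.0061  0.2021] shift mm [-259.2  -56.6   -1. ] turn [-0.04 -0.05  1.29] t 5.5333 w 0.01731062557740989 F [ 0.4 -0.6 -2.4] j [-0.67  0.17  0.61  2.17 -0.13  0.84  0.13]
```

Call:
{"op": "arm_command", "data": {
  "rows": [
    {"fingers":-1,"x":-0.008,"y":-0.002,"z":0,"ax":0,"ay":0,"az":0.3},
    {"fingers":-1,"x":-0.015,"y":-0.004,"z":0,"ax":0,"ay":0,"az":0.3},
    {"fingers":-1,"x":-0.02,"y":-0.004,"z":0,"ax":0,"ay":0,"az":0.3},
    {"fingers":-1,"x":-0.02,"y":-0.004,"z":0,"ax":0,"ay":0,"az":0.3},
    {"fingers":-1,"x":-0.02,"y":-0.004,"z":0,"ax":0,"ay":0,"az":0},
    {"fingers":-1,"x":-0.02,"y":-0.004,"z":0,"ax":0,"ay":0,"az":0},
    {"fingers":-1,"x":-0.02,"y":-0.005,"z":0,"ax":0,"ay":0,"az":0},
    {"fingers":-1,"x":-0.02,"y":-0.005,"z":0,"ax":0,"ay":0,"az":0},
    {"fingers":-1,"x":-0.02,"y":-0.005,"z":0,"ax":0,"ay":0,"az":0},
    {"fingers":-1,"x":-0.02,"y":-0.005,"z":0,"ax":0,"ay":0,"az":0}
  ]
}}

```text
clock: 6.37
tcp_pos: [0.4215, -0.194, 0.2025]
orientation: [2.116, 2.321, -0.0]
contact_force: [0.2, 0.1, -2.4]
grip_width: 0.0171
gripper_force: 68.3
```

Call:
{"op": "arm_command", "data": {
  "rows": [
    {"fingers":-1,"x":-0.02,"y":-0.004,"z":0,"ax":0,"ay":0,"az":0},
    {"fingers":-1,"x":-0.02,"y":-0.004,"z":0,"ax":0,"ay":0,"az":0},
    {"fingers":-1,"x":-0.02,"y":-0.003,"z":0,"ax":0,"ay":0,"az":0},
    {"fingers":-1,"x":-0.012,"y":-0.002,"z":0,"ax":0,"ay":0,"az":0},
    {"fingers":-1,"x":-0.004,"y":-0.001,"z":0,"ax":0,"ay":0,"az":0},
    {"fingers":-1,"x":0,"y":0,"z":0,"ax":0,"ay":0,"az":0}
  ]
}}

```text
clock: 6.87
tcp_pos: [0.4141, -0.2708, 0.2023]
orientation: [2.119, 2.319, -0.002]
contact_force: [0.4, 0.5, -1.9]
grip_width: 0.0174
gripper_force: 68.3
```

```bash
python3 - <<'E'
from h import *
plan(.507,-.262,.203,5.2)
f=grab('side','side3'); t=grab('top','top3')
a=cv2.resize(f['frame'][110:260,280:480,::-1],(800,600)); 
cv2.imwrite('pics/c3.png',a)
P=cloud(t); q=P[:,380:560].reshape(-1,3); q=q[(q[:,2]>.06)&(q[:,2]<.12)&(q[:,0]<.475)&(q[:,0]>.3)&(q[:,1]<-.17)]
print(len(q),q.min(0),q.max(0),cv2.minAreaRect(q[:,:2].astype(np.float32)))
E
```

```text
axes x,y,z [[-0.09, 0.996, -0.001], [0.996, 0.09, -0.0], [-0.0, -0.001, -1.0]]
tcp [ 0.4141 -0.2708  0.2023] shift mm [ 0.4 93.3 -0.7] turn [-0.01  0.07 -0.03] t 6.8667 w 0.01735292772360896 F [ 0.4  0.5 -1.9] j [-0.16  0.29  0.74  2.06 -0.25  0.88  0.81]
1802 [ 0.36493874 -0.3342479   0.06602865] [ 0.46063996 -0.19584236  0.11886018] ((0.4130541682243347, -0.2689548432826996), (0.08402469754219055, 0.13953818380832672), 5.809837341308594)
```

View pics/c3.png

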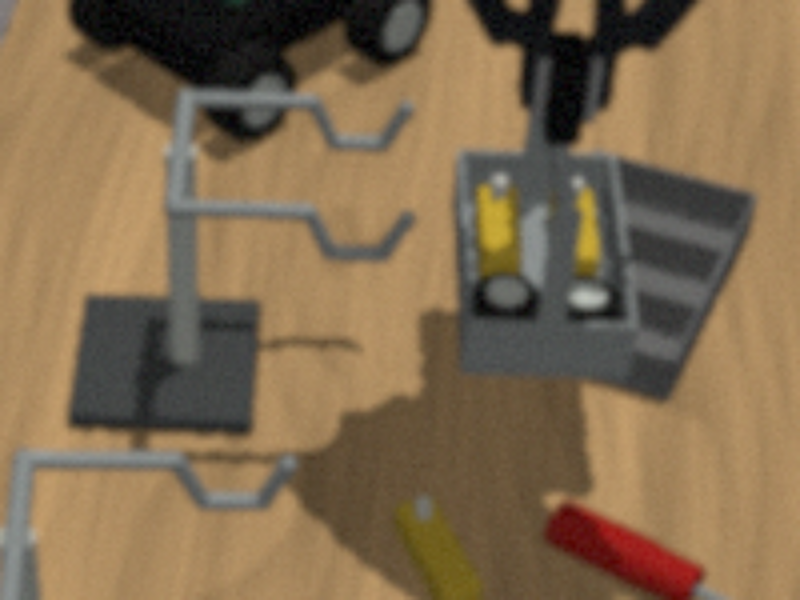

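View pics/top3.png

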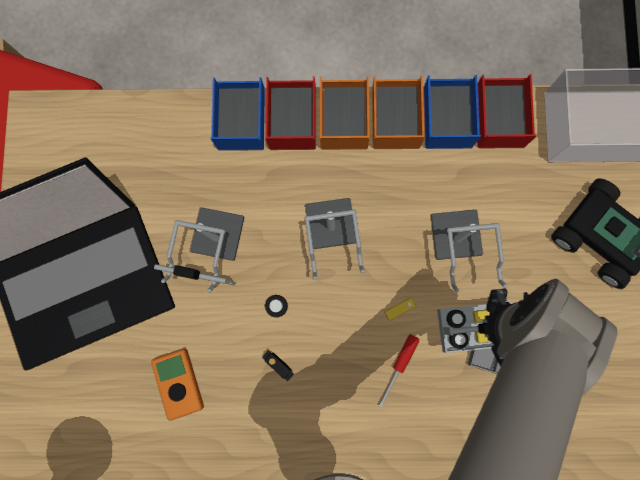

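The basket hangs level in the gripper. In the top view it sits at about (470,330), squarely in front of the hooks (tips at (456,288) and (503,285)), and the tray centre agrees with the TCP. Now in over the tips.

Call:
{"op": "arm_command", "data": {
  "rows": [
    {"fingers":-1,"x":0,"y":0.008,"z":0,"ax":0,"ay":0,"az":0},
    {"fingers":-1,"x":0,"y":0.012,"z":0,"ax":0,"ay":0,"az":0},
    {"fingers":-1,"x":0,"y":0.015,"z":0,"ax":0,"ay":0,"az":0},
    {"fingers":-1,"x":0,"y":0.015,"z":0,"ax":0,"ay":0,"az":0},
    {"fingers":-1,"x":0,"y":0.015,"z":0,"ax":0,"ay":0,"az":0},
    {"fingers":-1,"x":0,"y":0.014,"z":0,"ax":0,"ay":0,"az":0},
    {"fingers":-1,"x":0,"y":0.01,"z":0,"ax":0,"ay":0,"az":0},
    {"fingers":-1,"x":0,"y":0.004,"z":0,"ax":0,"ay":0,"az":0},
    {"fingers":-1,"x":0,"y":0,"z":0,"ax":0,"ay":0,"az":0}
  ]
}}

```text
clock: 7.72
tcp_pos: [0.5082, -0.2597, 0.2021]
orientation: [2.114, 2.324, -0.0]
contact_force: [-0.1, -0.7, -3.1]
grip_width: 0.0169
gripper_force: 68.3
```

```bash
python3 - <<'E'
from h import *
plan(.507,-.262,.167,5.2)
f=grab('side','side4')
cv2.imwrite('pics/c4.png',cv2.resize(f['frame'][110:260,280:480,::-1],(800,600)))
E
```

```text
axes x,y,z [[-0.095, 0.996, -0.0], [0.996, 0.095, -0.0], [0.0, -0.0, -1.0]]
tcp [ 0.5082 -0.2597  0.2021] shift mm [-2.2 -1.4 35.1] turn [-0.    0.01  0.23] t 7.7167 w 0.016863256489822117 F [-0.1 -0.7 -3.1] j [-0.16  0.42  0.68  1.89 -0.33  0.94  0.77]
```

View pics/c4.png

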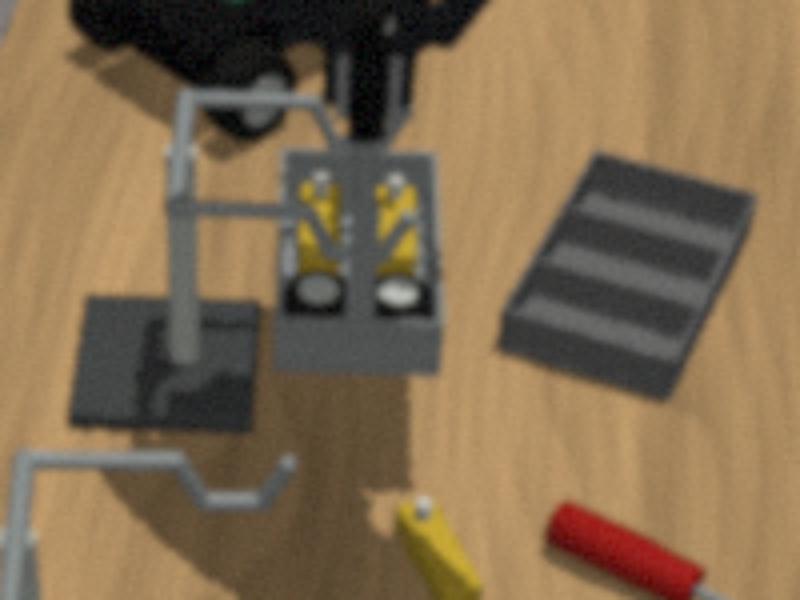

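The strap at (362,230) stands over the middle of the U, between (325,240) and (390,240). Now lowering.

Call:
{"op": "arm_command", "data": {
  "rows": [
    {"fingers":-1,"x":-0.001,"y":-0.001,"z":0.004,"ax":0,"ay":0,"az":0.2},
    {"fingers":-1,"x":-0.001,"y":0,"z":0.006,"ax":0,"ay":0,"az":0},
    {"fingers":-1,"x":0,"y":0,"z":0.006,"ax":0,"ay":0,"az":0},
    {"fingers":-1,"x":0,"y":0,"z":0.006,"ax":0,"ay":0,"az":0},
    {"fingers":-1,"x":0,"y":0,"z":0.005,"ax":0,"ay":0,"az":0},
    {"fingers":-1,"x":0,"y":0,"z":0.004,"ax":0,"ay":0,"az":0},
    {"fingers":-1,"x":0,"y":0,"z":0.002,"ax":0,"ay":0,"az":0},
    {"fingers":-1,"x":0,"y":0,"z":0,"ax":0,"ay":0,"az":0}
  ]
}}

```text
clock: 8.43
tcp_pos: [0.5057, -0.2625, 0.1687]
orientation: [-2.12, -2.317, 0.001]
contact_force: [1.1, -0.5, -2.3]
grip_width: 0.0172
gripper_force: 68.3
```

Call:
{"op": "arm_command", "data": {
  "rows": [
    {"fingers":-1,"x":0,"y":0,"z":0.001,"ax":0,"ay":0,"az":0},
    {"fingers":-1,"x":0,"y":0,"z":0.001,"ax":0,"ay":0,"az":0},
    {"fingers":-1,"x":0,"y":0,"z":0,"ax":0,"ay":0,"az":0}
  ]
}}

```text
clock: 8.68
tcp_pos: [0.506, -0.2626, 0.1673]
orientation: [2.12, 2.318, 0.0]
contact_force: [0.0, 0.5, -3.3]
grip_width: 0.0168
gripper_force: 68.3
```

Call:
{"op": "arm_command", "data": {
  "rows": [
    {"fingers":-1,"x":0,"y":0,"z":0.001,"ax":0,"ay":0,"az":0},
    {"fingers":-1,"x":0,"y":0,"z":0.001,"ax":0,"ay":0,"az":0},
    {"fingers":-1,"x":0,"y":0,"z":0,"ax":0,"ay":0,"az":0}
  ]
}}

```text
clock: 8.93
tcp_pos: [0.5063, -0.2628, 0.1662]
orientation: [2.12, 2.318, 0.001]
contact_force: [-2.2, 2.0, 7.4]
grip_width: 0.0171
gripper_force: 69.8
```

Seated. Now to release.

Call:
{"op": "arm_command", "data": {
  "rows": [
    {"fingers":-0.7,"x":0,"y":0,"z":0,"ax":0,"ay":0,"az":0},
    {"fingers":-0.4,"x":0,"y":0,"z":0,"ax":0,"ay":0,"az":0},
    {"fingers":0,"x":0,"y":0,"z":0,"ax":0,"ay":0,"az":0},
    {"fingers":0.4,"x":0,"y":0,"z":0,"ax":0,"ay":0,"az":0},
    {"fingers":0.4,"x":0,"y":0,"z":0,"ax":0,"ay":0,"az":0},
    {"fingers":0.4,"x":0,"y":0,"z":0,"ax":0,"ay":0,"az":0},
    {"fingers":0.4,"x":0,"y":0,"z":0,"ax":0,"ay":0,"az":0}
  ]
}}

```text
clock: 9.52
tcp_pos: [0.506, -0.2626, 0.1652]
orientation: [2.12, 2.318, -0.0]
contact_force: [0.7, 0.3, -0.8]
grip_width: 0.0595
gripper_force: 0.0
```

```bash
python3 - <<'E'
from h import *
plan(.507,-.262,.28,5.2)
f=grab('side','side5')
cv2.imwrite('pics/c5.png',cv2.resize(f['frame'][110:260,280:480,::-1],(800,600)))
E
```

```text
axes x,y,z [[-0.089, 0.996, -0.0], [0.996, 0.089, 0.0], [0.0, -0.0, -1.0]]
tcp [ 0.506  -0.2626  0.1652] shift mm [   0.5    1.  -114.8] turn [ 0.    0.   -0.09] t 9.5167 w 0.05948398366783533 F [ 0.7  0.3 -0.8] j [-0.13  0.47  0.66  1.92 -0.37  0.87  0.81]
```

View pics/c5.png

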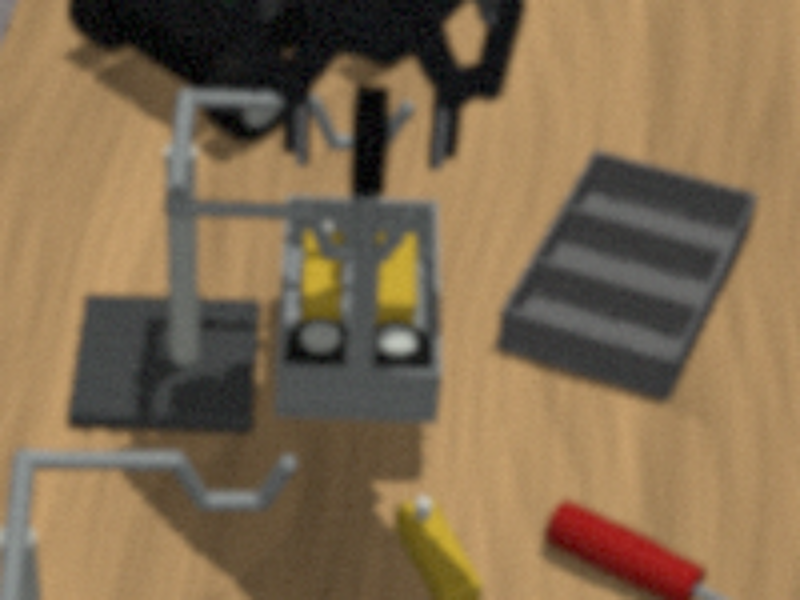

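The fingers at (300,130) and (443,130) stand clear of the block at (370,140), and the basket hangs in the hooks. Retreating straight up.

Call:
{"op": "arm_command", "data": {
  "rows": [
    {"fingers":0.4,"x":0,"y":0,"z":-0.01,"ax":0,"ay":0,"az":0},
    {"fingers":0.4,"x":0,"y":0,"z":-0.015,"ax":0,"ay":0,"az":0},
    {"fingers":0.4,"x":0,"y":0,"z":-0.02,"ax":0,"ay":0,"az":0},
    {"fingers":0.4,"x":0,"y":0,"z":-0.02,"ax":0,"ay":0,"az":0},
    {"fingers":0.4,"x":0,"y":0,"z":-0.02,"ax":0,"ay":0,"az":0},
    {"fingers":0.4,"x":0,"y":0,"z":-0.02,"ax":0,"ay":0,"az":0},
    {"fingers":0.4,"x":0,"y":0,"z":-0.02,"ax":0,"ay":0,"az":0},
    {"fingers":0.4,"x":0,"y":0,"z":0,"ax":0,"ay":0,"az":0},
    {"fingers":0.4,"x":0,"y":0,"z":0,"ax":0,"ay":0,"az":0}
  ]
}}

```text
clock: 10.32
tcp_pos: [0.5065, -0.263, 0.2919]
orientation: [2.119, 2.316, 0.002]
contact_force: [0.1, 1.0, 0.3]
grip_width: 0.0595
gripper_force: 0.0
```

Call:
{"op": "arm_command", "data": {
  "rows": [
    {"fingers":0.4,"x":0,"y":-0.02,"z":0,"ax":0,"ay":0,"az":0},
    {"fingers":0.4,"x":0,"y":-0.02,"z":0,"ax":0,"ay":0,"az":0},
    {"fingers":0.4,"x":0,"y":-0.02,"z":0,"ax":0,"ay":0,"az":0},
    {"fingers":0.4,"x":0,"y":0,"z":0,"ax":0,"ay":0,"az":0},
    {"fingers":0.4,"x":0,"y":0,"z":0,"ax":0,"ay":0,"az":0},
    {"fingers":0.4,"x":0,"y":0,"z":0,"ax":0,"ay":0,"az":0},
    {"fingers":0.4,"x":0,"y":0,"z":0,"ax":0,"ay":0,"az":0},
    {"fingers":0.4,"x":0,"y":0,"z":0,"ax":0,"ay":0,"az":0}
  ]
}}

```text
clock: 10.98
tcp_pos: [0.4469, -0.2676, 0.2901]
orientation: [-2.119, -2.319, 0.001]
contact_force: [0.3, 0.5, 0.1]
grip_width: 0.0598
gripper_force: 0.0
```

```bash
python3 - <<'E'
from h import *
plan(.507,-.262,.28,5.2)
f=grab('side','side6')
P=cloud(f); c=f['frame'].astype(int); m=(c.max(-1)<50)&(abs(P[...,0]-.507)<.04)&(abs(P[...,1]+.262)<.035)&(P[...,2]>.145)&(P[...,2]<.2)
q=P[m]; print(m.sum(),np.median(q,0),q.min(0),q.max(0))
cv2.imwrite('pics/c6.png',cv2.resize(f['frame'][100:280,270:510,::-1],(720,540)))
E
```

```text
axes x,y,z [[-0.09, 0.996, -0.0], [0.996, 0.09, -0.0], [-0.0, -0.0, -1.0]]
tcp [ 0.4469 -0.2676  0.2901] shift mm [ 0.2 60.3 10. ] turn [-0.03  0.02 -0.04] t 10.9833 w 0.059768332207991694 F [0.3 0.5 0.1] j [-0.23  0.22  0.77  1.91 -0.17  1.08  0.7 ]
173 [ 0.50528072 -0.2448971   0.17622946] [ 0.49725094 -0.28276764  0.14520773] [ 0.51300829 -0.23984969  0.1825677 ]
```

View pics/c6.png

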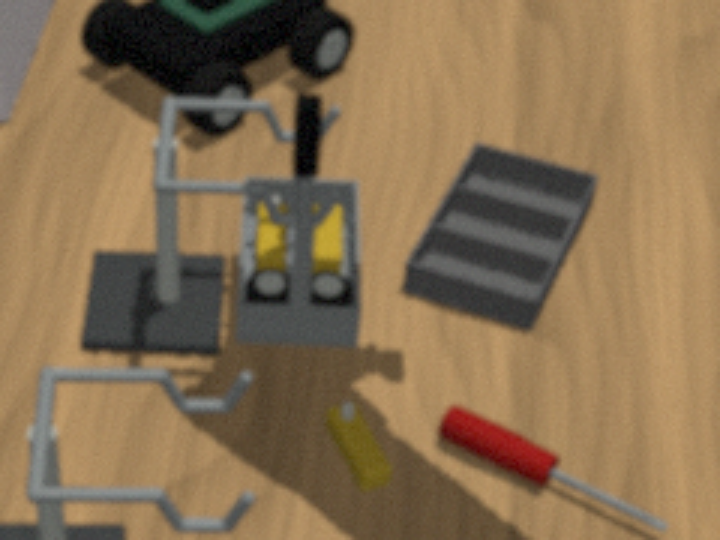

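The basket hangs level in both hooks, with its block at (308,135) and its top at z ≈ 0.182 as expected. The arm is clear.

```bash
python3 -c "
from bench import r
print(r.hand_in())"
```

```text
the job is handed in; nothing more can be done
None
```

The basket now hangs level by its bar in both hooks of the stand that was empty, the plate was left untouched, and I handed the job in at about 11 s; the hand-in call returned no verdict.

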